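Refit the two control knobs of a second-hand hotplate and turn them off

TASK

The two control knobs of this hotplate have come off and lie in the shallow cardboard flat among other things. Push each one fully home on its own flat-sided shaft, the larger knob on the thicker shaft and the smaller on the thinner, and leave both turned clockwise to off as far as they go, pointer on the mark. Do not shift or knock over the jam jar and glass beside them, the bottle or the saucepan.

Things in the scene. Friction and masses are not known exactly. Their poses are not given: they have to be found in the camera images.
- knob_large_center (a point): Larger loose black round knob, upright on its open underside: 54 mm diameter, 38 high (straight-sided up to 30), white pointer bar on top (2.5 high) from centre to rim. Point: on its axis, 19 mm above its underside. z up, +x along the pointer. D-shaped bore from below, 27 deep, 21.6 across, its flat 3.6 mm from the axis on the pointer's side (+x). About 45 g. Fits the thick shaft.
- knob_small_center (a point): Smaller black round knob, same shape: 40 mm diameter, 38 high, white pointer bar along its +x. Point: on its axis, half-way up (19 mm above its underside); z up. Bore 27 deep, 15.6 across, flat 2.7 mm from the axis on the pointer's side. About 45 g. Fits the thin shaft.
- thick_seat (a point): Thicker shaft: point on its axis, on the upper face of its fixed 72 mm round grey bezel, 63 mm above the table. z up; +x points to the black off mark just outside the bezel. Home: the knob's underside rests on this face. The steel shaft rises 22 mm above it: D section, 20 mm diameter, flat 3 mm from the axis, top 3 mm chamfered by 1.3 mm.
- thin_seat (a point): Same for the thinner shaft: bezel 58 mm diameter, shaft 22 mm tall, D section 14 mm diameter with the flat 2.1 mm from the axis; +x points to its off mark. The two shafts stand 150 mm apart on the strip of the hotplate nearest the robot; which is left and which right varies.
- thick_shaft (a joint): Turn of the thicker shaft, rad: 0 is off, at a stop, with its flat facing the off mark (+x of thick_seat). It grows anticlockwise seen from above: the flat faces thick_seat's +x turned anticlockwise by this value. Light friction (0.03 N m), stays where left; starts at 0.6 to 1.4. A fitted knob has some 0.15 rad of play.
- thin_shaft (a joint): The same for the thinner shaft and thin_seat.
- hob: White single-burner hotplate, fixed: 290 x 300 mm, 60 high. Origin under its centre, z up; its control strip (with both shafts 100 mm from the centre) lies towards its -x, the burner, 12 mm high, 45 mm towards its +x. Left or right of the robot's centre line.
- flat: Shallow open cardboard box, fixed, on the other side: 290 x 280 mm outside, walls 5 thick and 45 high, floor 5 thick. Origin under its centre, z up. The two knobs, the jam jar and the candle glass stand in it about 105 mm apart, two by two, in any order.
- jam_jar: Bystander: amber glass jar with steel lid, 52 mm diameter, 85 tall, standing in the cardboard flat. Origin under its centre.
- candle_glass: Bystander: small open glass, 52 mm diameter at the rim, 60 tall, standing in the cardboard flat. Origin under its centre.
- saucepan: Bystander: round steel pot, 140 mm diameter, 75 tall, standing on the hotplate's burner (its underside 72 mm above the table). Origin under its centre.
- tall_bottle: Bystander: green bottle, 44 mm diameter, 200 tall, standing on the table between the hotplate and the cardboard flat. Origin under its centre.
Things that resemble listed ones, but are neither listed nor needed, are in the scene too. Leave any blue look-alike of the part that bears knob_large_center alone. Leave any pink look-alike of the part that bears knob_small_center alone.

How it is judged (in metres and radians):
At the end, for the whole second after the job is handed in: The larger knob is on the thick shaft and the smaller on the thin one: each upright, within 4 mm of the shaft's axis, its underside within 3.5 mm of the bezel, its pointer within 0.28 rad (16 degrees) of the mark and its shaft within 0.35 rad of off, released and at rest (horizontal distance between knob_large_center and thick_seat below 0.004 m and z of knob_large_center in the frame of thick_seat between 0.015 and 0.0225 m and angle between each of knob_large_center, knob_small_center's own z axis and vertical below 0.12 rad and angle between the x axis of knob_large_center and the x axis of thick_seat, either way round below 0.28 rad and value of joint each of thick_shaft, thin_shaft below 0.35 rad and linear speed of each of knob_large, knob_small below 0.02 m/s and horizontal distance between knob_small_center and thin_seat below 0.004 m and z of knob_small_center in the frame of thin_seat between 0.015 and 0.0225 m and angle between the x axis of knob_small_center and the x axis of thin_seat, either way round below 0.28 rad); the robot touches nothing.
It fails at once if the jam jar, the glass, the bottle or the saucepan is shifted by more than 40 mm (distance of any of jam_jar, candle_glass, saucepan, tall_bottle from where it was at the start of the episode above 0.04 m).
It fails at once if one of them is knocked over (angle between any of jam_jar, candle_glass, saucepan, tall_bottle's own z axis and vertical above 0.5 rad).
It also fails if it takes over 72 s, if anything falls off the work surface, if the arm or the gripper's body presses on something with over 40 N, if the wrist force passes 120 N, or if a joint passes its speed limit or range.

ROBOT

A 7-joint arm with a two-finger parallel gripper is mounted at the origin on the work surface. World frame = base frame: x ahead of the robot, y to its left, z up, the work surface at z = 0. Lengths are in m, angles in degrees, forces in N, time in s.
With the tool pointing down it reaches from about 0.35 to 0.775 m from the base axis. Payload 3.1 kg.
Tool frame: the origin (TCP) lies on the centre line of the jaws, within the pads' length; the fingertips stand 17 mm ahead of it and the grasp point (between the pads) lies 2 mm behind it (robot.tip_reach is the distance from the TCP to the fingertips, in m); z points along the fingers, y is the line along which they close (so a half turn about z gives the same grasp; the last joint's range is limited). The gripper opens to 85 mm and grips with 20 to 120 N. Pads are 22 mm wide; open, the fingers measure 114 mm over their backs; the gripper's body (76 mm by 85 mm) begins 54 mm behind the grasp point. The pads swing forward as they close: fully open they stand 13 mm farther back than shut.
Start: joints at [70.663, 17.813, 0.802, 86.603, -0.252, 75.585, -1.558], TCP at [0.16, -0.526, 0.248] pointing down, gripper open.
Joint ranges: [-154.91, 154.91], [-16.99, 109.72], [-72.82, 74.43], [7.12, 147.25], [-82.49, 262.49], [11.32, 116.49], [-174.64, 174.64]. Speed limits (degrees/s): [159.86, 159.86, 180, 180, 180, 180, 180].

INTERFACE

Orientations are given as [roll, pitch, yaw] about the fixed x, y, z axes, in that order (R = Rz(yaw) Ry(pitch) Rx(roll)).
In Python, from station import robot, fingers, vision, workorder, recognise gives the robot as it stands. Calls block until the motion is done:
- robot.move_to(position, orientation): joint-space move of the TCP to a pose.
- robot.line_to(position, orientation=None, velocity=0.15, f_stop=None): straight line of the TCP; orientation=None keeps the orientation; velocity is the mean speed in m/s. With f_stop (N) it stops when the force on the tool has changed by that much, and returns True; else False.
- robot.move_j(angles): joint-space move.
- fingers.gripper_to(opening, force=None): opening from 0.0 (shut) to 1.0 (fully open); force is the grip in N (None keeps the last); returns when the fingers have stopped.
- robot.pause(seconds).
- robot.inverse_kinematics(position, orientation): joint angles nearest the present ones, or None.
- vision.grab_frame(name): name is "side" or "top"; returns the picture (420x560x3 uint8, red, green, blue); there is no depth.
- vision.calibration(name): a dict with "mtx" (3x3 intrinsics, pixels), "extrinsics" (4x4, takes a point from world to camera coordinates). Camera axes: x right, y up, looking along -z (the intrinsics and any distortion apply to the point x, -y, -z); pixel columns grow to the right and rows downward; lengths in m; the calibration is good to about 2 mm. A picture is of the moment at which its call begins. calibration takes no time and is no camera call.
A pose or a line that the arm cannot do raises robot.PlanningError and nothing moves.
- workorder.close_job(): hands the job in; it is judged then, once.
Trained networks look in the newest picture that a camera, given by its name, has taken for a name from the list of things; names that differ only in an ending like _2 or _b are one class to them, and where a whole thing is asked for, a point or a joint stands for the part that bears it (a point fixed in the world has none). Each returns a list of dicts, best first, with "p" (0 to 1); they miss things now and then, are a little off and sometimes report something else, mostly with a low value. They report only what shows in the picture. A call takes as long as a camera call. They do not tell look-alikes from the thing itself.
- recognise(label, camera): "rect" ([centre column, centre row, width, height] in pixels, round what is visible of it).
Readings, each from a call of its own:
- robot.current_time_s(): time.
- robot.current_joint_positions(): joint angles.
- robot.current_dq(): joint speeds.
- robot.current_joint_torque(): joint torques, N m.
- robot.current_tool_pos(): TCP position.
- robot.current_eef_rot(): TCP orientation.
- robot.current_contact_force(): force on the tool from outside, world axes, zero at the start.
- robot.current_torque(): the same for the moment, N m.
- robot.current_finger_gap(): opening from 0.0 (shut) to 1.0 (fully open).
- robot.current_gripper_force(): force on a finger pad.
Only numpy, scipy, OpenCV 4.12 (cv2) and the standard library are available. Lean on these libraries where they do the work, as an engineer would, in place of code of your own. Each camera call takes 0.05 s, during which the arm holds its last target. There are 200 camera calls.

## Working session

There is one attempt and no reset: what is moved stays moved. The work goes in short steps, each a Python script; the robot and the scene stay as the last script left them, time stands still between calls to the robot, and variables do not carry over. Pictures are saved under pics/ and viewed, at most 10 in all, crops included, and the job is handed in when it is done.

```bash
mkdir -p pics; ls; python3 - <<'E'
from station import robot, fingers, vision, workorder, recognise
import cv2, numpy as np
np.set_printoptions(precision=4,suppress=True)
for c in ("top","side"):
    im=vision.grab_frame(c); cv2.imwrite(f"pics/{c}0.png",im[:,:,::-1])
    k=vision.calibration(c); print(c,k["mtx"].tolist(),np.array(k["extrinsics"]),[x for x in k if x not in("mtx","extrinsics")])
    for l in ["knob_large_center","knob_small_center","hob","flat","jam_jar","candle_glass","saucepan","tall_bottle"]:
        print(l,[(np.round(d["rect"],1).tolist(),round(d["p"],2)) for d in recognise(l,c)])
print(robot.current_time_s(), robot.current_eef_rot())
E
```

```text
pics
top [[456.51204344598204, 0.0, 281.9674343057613], [0.0, 456.51204344598204, 202.03795151087792], [0.0, 0.0, 1.0]] [[ 0.0182 -0.9997  0.0141  0.0577]
 [ 0.999   0.0188  0.0406 -0.5273]
 [-0.0408  0.0133  0.9991 -1.0345]
 [ 0.      0.      0.      1.    ]] []
knob_large_center [([188.3, 175.1, 30.0, 22.6], 0.83), ([117.0, 181.1, 29.1, 22.0], 0.83)]
knob_small_center [([238.7, 217.0, 18.2, 20.8], 0.75), ([308.0, 174.6, 19.3, 22.2], 0.62)]
hob [([415.9, 198.1, 146.6, 138.5], 0.91), ([378.5, 234.9, 36.0, 36.9], 0.51)]
flat [([210.4, 198.3, 135.1, 143.1], 0.86), ([185.6, 220.6, 27.7, 24.7], 0.42), ([433.2, 171.6, 98.5, 70.1], 0.26), ([452.1, 245.3, 6.4, 7.3], 0.18)]
jam_jar [([185.8, 220.7, 24.6, 21.3], 0.71)]
candle_glass [([229.8, 170.7, 24.5, 19.5], 0.89)]
saucepan [([432.9, 171.0, 98.8, 73.0], 0.96)]
tall_bottle [([315.8, 253.2, 26.0, 21.3], 0.87)]
side [[459.15708269396407, 0.0, 270.45689684026576], [0.0, 459.15708269396407, 217.1663143411857], [0.0, 0.0, 1.0]] [[ 0.988  -0.1533 -0.0199 -0.5116]
 [ 0.1238  0.7071  0.6962 -0.1715]
 [-0.0927 -0.6903  0.7176 -0.9239]
 [ 0.      0.      0.      1.    ]] []
knob_large_center [([265.4, 135.6, 19.8, 21.1], 0.89), ([276.7, 170.5, 21.2, 24.8], 0.73)]
knob_small_center [([305.8, 255.0, 21.7, 25.8], 0.88), ([248.1, 206.2, 17.1, 20.3], 0.54)]
hob [([317.1, 346.6, 196.9, 146.9], 0.89)]
flat [([267.5, 191.6, 146.4, 102.0], 0.96)]
jam_jar [([233.9, 168.2, 20.7, 35.8], 0.6)]
candle_glass [([290.1, 193.3, 24.5, 31.8], 0.74)]
saucepan [([339.9, 335.4, 90.2, 120.1], 0.82)]
tall_bottle [([219.9, 244.2, 27.2, 75.4], 0.55)]
0.9 [179.9955   0.0006  16.9523]
```

```bash
python3 - <<'E'
import cv2
a=cv2.imread("pics/top0.png")[110:290,90:500]
cv2.imwrite("pics/t1.png",cv2.resize(a,None,fx=1.95,fy=1.95,interpolation=cv2.INTER_CUBIC))
E
```

```text
(no output)
```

View pics/t1.png

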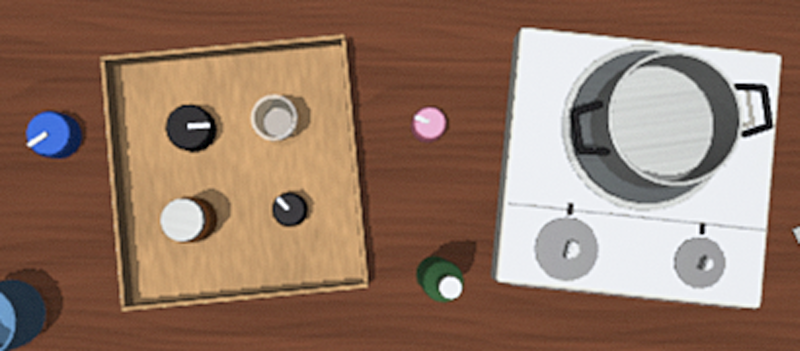

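View pics/side0.png

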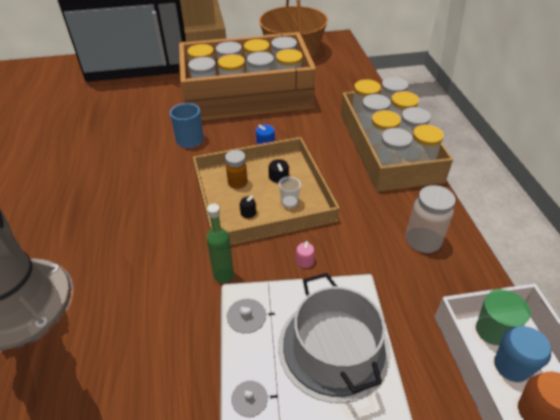

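Candidates in the top picture:
- **Large knob:** black at (188,175) or blue at (117,178). I choose the black one in the flat.
- **Small knob:** black at (238,217) or pink at (309,173). I choose the black one in the flat.
- **Shafts:** the thick bezel is at about (382,238) and the thin bezel at about (450,245). Their black off marks are at about (382,217) and (450,227).

Next I'll measure these precisely.

```bash
cat > h.py <<'E'
import cv2, numpy as np
from scipy.optimize import fsolve, least_squares
from station import robot, fingers, vision, workorder, recognise
np.set_printoptions(precision=4,suppress=True)
CAL={c:(np.array(vision.calibration(c)["mtx"]),np.array(vision.calibration(c)["extrinsics"])) for c in("top","side")}
def proj(c,P):
    K,E=CAL[c]; p=np.atleast_2d(P)@E[:3,:3].T+E[:3,3]; p=p*[1,-1,-1]; q=p@K.T; return q[:,:2]/q[:,2:]
def unproj(c,uv,z):
    K,E=CAL[c]; d=np.linalg.inv(K)@[uv[0],uv[1],1]; d=E[:3,:3].T@(d*[1,-1,-1]); o=-E[:3,:3].T@E[:3,3]
    return o+d*(z-o[2])/d[2]
def cen(pts):
    m=cv2.moments(cv2.convexHull(np.float32(pts))); return np.array([m["m10"],m["m01"]])/m["m00"]
A=np.linspace(0,2*np.pi,73)
def ring(x,y,z,r): return np.c_[x+r*np.cos(A),y+r*np.sin(A),0*A+z]
def blob(mask,uv,rad=25):
    """pixels of the component(s) nearest uv"""
    n,l,s,c=cv2.connectedComponentsWithStats(mask.astype(np.uint8),connectivity=4)
    i=[k for k in range(1,n) if s[k,4]>12]; i=min(i,key=lambda k:np.hypot(*(c[k]-uv)))
    ys,xs=np.where(l==i); return np.c_[xs,ys].astype(float),s[i]
def solve(c,mask_c,rings,x0):
    f=lambda p: cen(np.vstack([proj(c,ring(p[0],p[1],z,r)) for z,r in rings]))-mask_c
    return fsolve(f,x0)
def knobrings(r,z0): return [(z0,r),(z0+.030,r),(z0+.038,r-.005)]
def wrap(a): return (a+180)%360-180
E
cat > m.py <<'E'
from h import *
T=cv2.imread("pics/top0.png"); S=cv2.imread("pics/side0.png")
out={}
for n,r,ut,us in [("L",.027,(188,175),(278,171)),("S",.020,(238.5,217),(248,207))]:
    for c,im,uv in(("top",T,ut),("side",S,us)):
        m=im.max(2)<70
        p,s=blob(m,uv); h=cv2.convexHull(np.float32(p))
        xy=solve(c,cen(p),knobrings(r,.005),unproj(c,uv,.025)[:2])
        mod=cv2.contourArea(cv2.convexHull(np.float32(np.vstack([proj(c,ring(*xy,z,q)) for z,q in knobrings(r,.005)]))))
        print(n,c,xy,"area",cv2.contourArea(h),mod)
        if c=="top":
            w=[(x,y) for y in range(int(uv[1])-14,int(uv[1])+14) for x in range(int(uv[0])-14,int(uv[0])+14) if im[y,x].min()>130 and cv2.pointPolygonTest(h,(x,y),False)>=0]
            b=unproj(c,np.mean(w,0),.0445)[:2]; print("  pointer",len(w),np.degrees(np.arctan2(*(b-xy)[::-1])))
seat={}
for n,r,ut,us in [("thick",.036,(382,238),(246,316)),("thin",.029,(450,245),(250,398))]:
    for c,im,uv in(("top",T,ut),("side",S,us)):
        g=im.max(2).astype(int); m=(g>110)&(g<190)&(im.max(2).astype(int)-im.min(2)<25)
        p,s=blob(m,uv); xy=solve(c,cen(p),[(.063,r)],unproj(c,uv,.063)[:2])
        print(n,c,xy,s,"area",cv2.contourArea(cv2.convexHull(np.float32(p))),cv2.contourArea(np.float32(proj(c,ring(*xy,.063,r)))))
        dm=im.max(2)<90; mk,s2=blob(dm,(uv[0],uv[1]-20) if c=="top" else (uv[0]+25,uv[1]-2))
        b=unproj(c,mk.mean(0),.060)[:2]; print("   mark",mk.mean(0),s2,np.degrees(np.arctan2(*(b-xy)[::-1])))
    seat[n]=xy
def up(im,u,v,w,h,k): return cv2.resize(im[v:v+h,u:u+w],None,fx=k,fy=k,interpolation=cv2.INTER_NEAREST)
a=np.vstack([np.hstack([up(T,360,210,40,45,6),up(T,430,215,40,45,6),up(T,172,158,40,45,6)]),np.hstack([up(S,222,295,40,45,6),up(S,230,375,40,45,6),up(T,220,195,40,45,6)])])
cv2.imwrite("pics/z1.png",a)
E
python3 m.py
```

```text
L top [0.582  0.2816] area 450.5 514.0852769805351
  pointer 35 -84.57619436446784
L side [0.5816 0.2876] area 317.5 442.57119986368343
S top [0.4899 0.1649] area 219.0 265.63536565192044
  pointer 19 49.67095090003147
S side [0.4901 0.1669] area 238.5 329.8217854256509
thick top [ 0.4514 -0.1464] [364 222  33  32 762] area 789.5 860.6069522874895
   mark [399.1603 178.9022] [382 143  50  64 736] -17.922071949359925
thick side [ 0.4556 -0.1467] [ 226  299   50   35 1066] area 1180.0 1105.6108662157785
   mark [301.2593 316.6049] [298 306   8  22  81] -10.185404229968988
thin top [ 0.4388 -0.2956] [436 232  26  26 500] area 512.0 555.9800214921124
   mark [453.3314 165.3116] [418 138  51  65 860] -3.820787212384295
thin side [ 0.4442 -0.2957] [ 231  381   48   37 1063] area 1203.0 1077.432409462519
   mark [302.2593 355.7222] [294 338  20  31 270] 32.424609748353596h.py:22: RuntimeWarning: The iteration is not making good progress, as measured by the 
 improvement from the last ten iterations.
  return fsolve(f,x0)
```

View pics/z1.png

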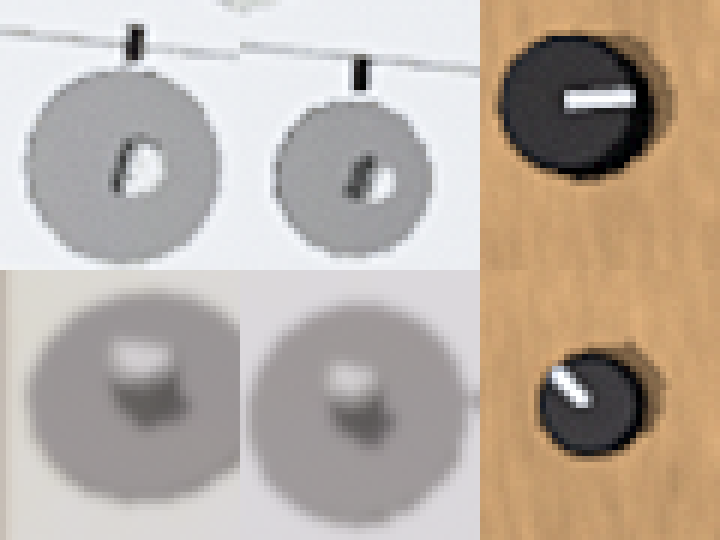

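The black knobs are confirmed: the large one's pointer is at about -86° and the small one's at about 49°. The thick shaft is on the left, with its flat about 1.3 rad from off; the thin shaft's flat is about 1.1 rad from off. The hob's yaw is about -5°. I'll pick the large knob with two squeezes at right angles so it is centred in the jaws.

```bash
cat >> h.py <<'E'
def O(y): return [180,0,wrap(y)]
def pick(xy,yaw,opening,first):
    x,y=xy
    fingers.gripper_to(opening,25)
    robot.move_to([x,y,.25 if False else .27],O(first)); robot.line_to([x,y,.027],velocity=.2)
    fingers.gripper_to(0.0,20); print("gap1",robot.current_finger_gap()*85)
    fingers.gripper_to(opening); robot.line_to([x,y,.06],velocity=.1)
    robot.move_to([x,y,.06],O(yaw)); print("j",np.array(robot.current_joint_positions()))
    robot.line_to([x,y,.026],velocity=.1); fingers.gripper_to(0.0,45)
    print("gap2",robot.current_finger_gap()*85,"F",robot.current_gripper_force())
    robot.line_to([x,y,.30],velocity=.2); print("gap",robot.current_finger_gap()*85,"t",robot.current_time_s())
E
python3 - <<'E'
from h import *
pick((.582,.2835),274,.8,184)
print(robot.current_tool_pos(),robot.current_eef_rot(),robot.current_contact_force())
cv2.imwrite("pics/top1.png",vision.grab_frame("top")[:,:,::-1]); cv2.imwrite("pics/side1.png",vision.grab_frame("side")[:,:,::-1])
E
```

```text
gap1 53.46143469232285
j [  4.73    50.9747 -56.8843  82.002   43.609   70.6154 127.1108]
gap2 52.808800677105076 F 48.26358970021829
gap 52.68956292615033 t 10.375
[0.5817 0.2831 0.2988] [179.9012  -0.0748 -85.9846] [-0.1664 -0.6556  0.5534]
```

```bash
python3 - <<'E'
from h import *
robot.move_to([.4525,-.1464,.30],O(65)); robot.line_to([.4525,-.1464,.125],velocity=.2)
print(robot.current_tool_pos(),robot.current_eef_rot(),robot.current_contact_force(),np.array(robot.current_joint_positions()),robot.current_time_s())
T=vision.grab_frame("top");S=vision.grab_frame("side")
for n,i in(("top2",T),("side2",S)): cv2.imwrite(f"pics/{n}.png",i[:,:,::-1])
up=lambda im,u,v:cv2.resize(im[v:v+100,u:u+70],None,fx=5,fy=5,interpolation=cv2.INTER_CUBIC)
cv2.imwrite("pics/z2.png",np.hstack([up(T,345,180),up(S,212,250)])[:,:,::-1])
E
```

```text
[ 0.4534 -0.1468  0.1259] [179.8898  -0.0042  65.0178] [ 0.202   0.0725 -0.7767] [-29.3791  23.3351  57.9367 109.5113 -22.9197  59.5707  13.3846] 13.4833
```

View pics/z2.png

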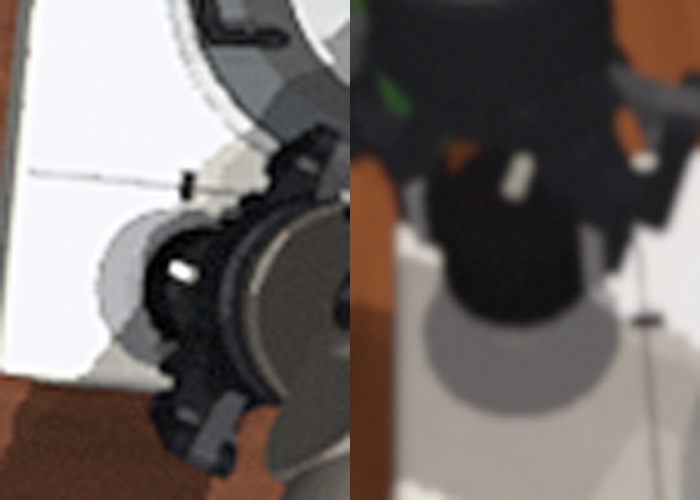

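```bash
python3 - <<'E'
from h import *
f=lambda p:(p[:,0].min(),p[:,0].max(),p[:,1].min(),p[:,1].max())
print("knob model side",np.round(f(proj("side",ring(.4534,-.1468,.105,.027))),1),"seen 231.4 259 - 315")
for s in[(.4514,-.1464),(.4530,-.1464)]: 
  for c in("side","top"): print("bezel model",c,s,np.round(f(proj(c,ring(*s,.063,.036))),1))
print("top thick proper", "seen crop: u 364.2-396.8  v 221.3-254")
# subpixel bezel extents from the first pictures
for c,uv in(("side",(246.5,317)),("top",(380.3,237.8)),("side",(250.5,400)),("top",(449,245))):
    g=cv2.imread(f"pics/{c}0.png").max(2).astype(int)
    m=((g>110)&(g<193)); n=int(uv[1]); w=np.where(~m[n,:])[0]
    r=[]
    for k in range(-2,3):
        a=uv; row=g[n+k]; 
    print(c,uv,"row",g[n,int(uv[0])-28:int(uv[0])+30].tolist(),"\n col",g[n-28:n+28,int(uv[0])-4 if c=="top" else int(uv[0])].tolist())
E
```

```text
knob model side [229.6 261.  289.2 315.8] seen 231.4 259 - 315
bezel model side (0.4514, -0.1464) [225.4 265.7 298.4 333.4]
bezel model top (0.4514, -0.1464) [363.5 396.6 220.7 253.9]
bezel model side (0.453, -0.1464) [226.3 266.6 298.3 333.3]
bezel model top (0.453, -0.1464) [363.5 396.6 219.9 253.2]
top thick proper seen crop: u 364.2-396.8  v 221.3-254
side (246.5, 317) row [128, 127, 134, 164, 196, 212, 216, 211, 191, 168, 156, 155, 155, 155, 155, 155, 155, 154, 155, 155, 155, 154, 148, 132, 113, 103, 99, 97, 97, 96, 94, 93, 95, 100, 112, 130, 147, 153, 154, 154, 154, 154, 154, 154, 154, 154, 156, 169, 193, 210, 212, 206, 194, 192, 208, 216, 218, 218] 
 col [220, 219, 219, 220, 219, 219, 219, 218, 211, 193, 169, 155, 153, 153, 153, 154, 156, 166, 184, 200, 207, 206, 196, 172, 142, 121, 106, 98, 97, 98, 99, 110, 132, 149, 155, 155, 156, 155, 155, 156, 155, 155, 153, 157, 182, 208, 218, 219, 219, 219, 219, 219, 219, 219, 219, 219]
top (380.3, 237.8) row [242, 243, 243, 244, 243, 244, 244, 243, 243, 244, 247, 233, 184, 172, 171, 169, 170, 169, 173, 169, 167, 171, 170, 168, 168, 174,
[... 893 characters left out ...]
05, 95, 93, 96, 103, 120, 139, 153, 158, 158, 158, 159, 159, 159, 159, 159, 157, 155, 157, 180, 205, 217]
top (449, 245) row [242, 242, 242, 243, 243, 243, 241, 242, 242, 242, 242, 242, 243, 251, 217, 145, 168, 164, 166, 163, 162, 163, 163, 162, 161, 164, 147, 103, 85, 86, 123, 211, 245, 246, 221, 164, 158, 159, 160, 156, 156, 229, 247, 243, 242, 241, 242, 242, 243, 241, 242, 243, 242, 242, 242, 242, 241, 242] 
 col [242, 243, 242, 243, 242, 247, 218, 200, 243, 244, 242, 242, 244, 247, 226, 151, 159, 160, 163, 160, 162, 162, 163, 161, 163, 161, 160, 162, 161, 164, 163, 164, 162, 161, 161, 161, 162, 162, 160, 153, 192, 240, 244, 242, 243, 242, 244, 215, 119, 113, 108, 104, 106, 111, 110, 112]
```

```bash
cat >> h.py <<'E'
OFF=np.zeros(3)
def pos(): return np.array(robot.current_tool_pos())
def go(p,yaw=None,v=.05,n=2,f=None):
    """line with correction of the standing error"""
    global OFF
    p=np.array(p,float)
    for k in range(n):
        robot.line_to((p+OFF).tolist(),None if yaw is None else O(yaw),velocity=v); robot.pause(.15); OFF=np.clip(OFF+p-pos(),-.003,.003)
    return pos()-p
def down(z,f=5,v=.03):
    p=pos(); q=np.array([p[0],p[1],z])
    s=robot.line_to((q+OFF*[1,1,0]-[0,0,0]).tolist(),velocity=v,f_stop=f) if False else robot.line_to([p[0]+OFF[0],p[1]+OFF[1],z],velocity=v,f_stop=f)
    robot.pause(.1); print("down",s,pos(),"F",np.array(robot.current_contact_force()),"yaw",round(robot.current_eef_rot()[2],1),"t",round(robot.current_time_s(),1)); return s
E
python3 - <<'E'
from h import *
print(go([.4517,-.1464,.112],68)); print(OFF, robot.current_contact_force())
down(.083,5)
E
```

```text
[-0.0004  0.0002 -0.0004]
[0. 0. 0.] [-0.1199  0.1674  0.1029]
down True [ 0.4517 -0.1463  0.103 ] F [-1.4046  0.3167  5.2226] yaw 68.0 t 15.1
```

```bash
cat >> h.py <<'E'
def rot(yaw,v=.05):
    p=pos(); robot.line_to(p.tolist(),O(yaw),velocity=v)
def sweep(yaws,zhome,f=6):
    for y in yaws:
        rot(y); down(zhome,f)
        if pos()[2]<zhome+.006: return True
    return False
E
python3 - <<'E'
from h import *
print(sweep([74,80,62,56],.083))
E
```

```text
down True [ 0.4522 -0.1468  0.1032] F [-0.9264  0.5258  4.8179] yaw 73.9 t 15.7
down True [ 0.4524 -0.1468  0.1031] F [-0.9996  1.0488  5.2308] yaw 79.9 t 16.3
down True [ 0.4526 -0.1461  0.1029] F [-1.3027  1.1582  5.9313] yaw 61.9 t 17.1
down True [ 0.4529 -0.1457  0.1028] F [-1.4731  0.635   5.567 ] yaw 56.0 t 17.6
False
```

```bash
python3 - <<'E'
from h import *
print(go([.4514,-.1460,.1045],68,n=2)); print(np.array(robot.current_torque()),np.array(robot.current_contact_force()))
for dx,dy,y in [(0,0,68),(-.0008,.0004,68),(-.0016,.0004,68),(-.0008,.0012,68),(-.0008,.0004,75),(-.0008,.0004,60)]:
    robot.line_to([.4514+dx,-.1460+dy,.105],O(y),velocity=.05)
    down(.083,7); print("   M",np.array(robot.current_torque()))
    if pos()[2]<.095: break
E
```

```text
[ 0.0003 -0.0001  0.0004]
[ 0.0084 -0.034  -0.0906] [-0.1663 -0.2696 -0.7324]
down True [ 0.4518 -0.1462  0.1029] F [-1.2977  0.0866  4.5637] yaw 68.0 t 19.2
   M [ 0.1027  0.1538 -0.0179]
down True [ 0.4508 -0.1456  0.1028] F [-0.7608  0.2238  4.3477] yaw 68.0 t 19.8
   M [ 0.0215 -0.0338 -0.0411]
down True [ 0.4498 -0.1456  0.1032] F [-0.3097  1.3268  5.8284] yaw 68.0 t 20.5
   M [ 0.1294  0.1897 -0.0013]
down True [ 0.4509 -0.1447  0.1023] F [ 3.0725 -0.7749 -1.1504] yaw 68.0 t 21.1
   M [-0.2012 -0.5445  0.0068]
down True [ 0.4509 -0.1454  0.0845] F [-0.8995  0.2853  4.9782] yaw 75.0 t 22.2
   M [ 0.0725  0.2276 -0.0156]
```

```bash
python3 - <<'E'
from h import *
p=pos(); down(.081,12)
for y in (50,25,5,-6):
    robot.line_to([.4509,-.1454,float(pos()[2])],O(y),velocity=.05); robot.pause(.05)
    print(y,pos(),np.array(robot.current_contact_force()),np.array(robot.current_torque()))
down(.080,12)
S=vision.grab_frame("side"); cv2.imwrite("pics/side3.png",S[:,:,::-1])
fingers.gripper_to(.85); robot.pause(.1)
print(robot.current_contact_force()); 
robot.line_to([.4509,-.1454,.20],velocity=.15)
fingers.gripper_to(.6); robot.line_to([.4509,-.1454,.30],velocity=.25)
robot.move_to([.49,.166,.30],O(139)); print(robot.current_time_s())
T=vision.grab_frame("top");S=vision.grab_frame("side")
for n,i in(("top4",T),("side4",S)): cv2.imwrite(f"pics/{n}.png",i[:,:,::-1])
up=lambda im,u,v:cv2.resize(im[v:v+100,u:u+70],None,fx=5,fy=5,interpolation=cv2.INTER_CUBIC)
cv2.imwrite("pics/z4.png",np.hstack([up(T,345,180),up(S,212,265)])[:,:,::-1])
E
```

```text
down True [ 0.451  -0.1455  0.0845] F [-1.0604  0.5576  4.8445] yaw 75.0 t 22.5
50 [ 0.4519 -0.1447  0.0846] [3.0276 2.7109 0.8064] [ 0.4992 -0.7684 -0.0164]
25 [ 0.4516 -0.1455  0.0846] [ 5.4373  0.729  -1.1308] [ 0.22   -1.0852 -0.025 ]
5 [ 0.4517 -0.1454  0.0847] [5.531  1.1927 0.7839] [ 0.2386 -1.1529 -0.0782]
-6 [ 0.4519 -0.1453  0.0847] [ 5.5558  0.7331 -1.7822] [ 0.1618 -1.2039  0.0705]
down True [ 0.4521 -0.1454  0.0844] F [-1.081   0.3081  5.7296] yaw -5.9 t 25.0
[ 0.4836 -0.4903 -0.1427]
28.9
```

View pics/z4.png

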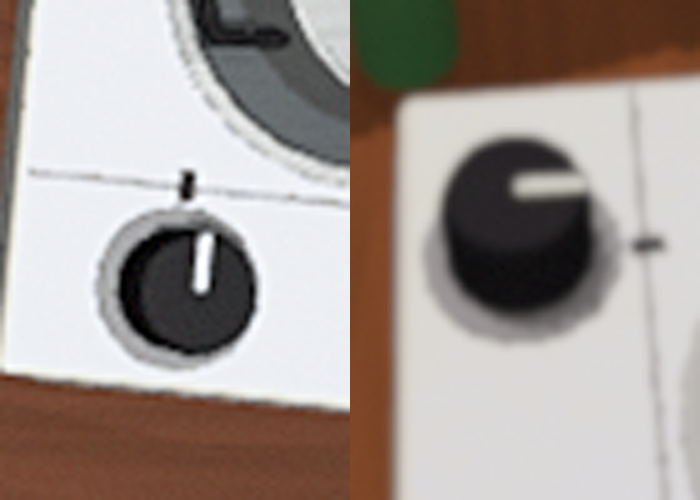

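The large knob looks seated, with its pointer on the mark: bar (200,290)→(207,235) in the crop, mark at (187,185). Next is the small knob.

```bash
python3 - <<'E'
from h import *
f=lambda p:(p[:,0].min(),p[:,0].max(),p[:,1].min(),p[:,1].max())
for z in(.063,.066): print(z,np.round(f(proj("side",np.vstack([ring(.4515,-.1456,z+a,r) for a,r in((0,.027),(.03,.027),(.038,.0245))]))),1),"seen 230.6 260.4 292.4 327.6")
pick((.490,.166),49,.62,139)
robot.move_to([.439,-.295,.30],O(60)); robot.line_to([.439,-.295,.135],velocity=.2)
print(go([.439,-.295,.112],60),robot.current_time_s(),np.array(robot.current_contact_force()))
S=vision.grab_frame("side"); cv2.imwrite("pics/side5.png",S[:,:,::-1])
cv2.imwrite("pics/z5.png",cv2.resize(S[330:430,200:310],None,fx=5,fy=5,interpolation=cv2.INTER_CUBIC)[:,:,::-1])
print(np.round(f(proj("side",ring(.439,-.295,.0915,.020))),1),np.round(f(proj("side",ring(.439,-.295,.063,.029))),1))
E
```

```text
0.063 [229.  260.7 291.2 328.4] seen 230.6 260.4 292.4 327.6
0.066 [228.9 260.6 290.3 327.5] seen 230.6 260.4 292.4 327.6
gap1 39.87055891208704
j [-65.8882  40.8272  65.6527 107.2277 -42.775   61.2534 -23.6929]
gap2 39.15306254665007 F 45.45055914670229
gap 39.17615055717417 t 35.325
[-0.0001  0.0003 -0.0002] 39.1583 [-0.3887  1.1969 -1.7756]
[234.5 260.9 377.5 403.4] [230.1 267.3 380.1 417. ]
```

View pics/z5.png

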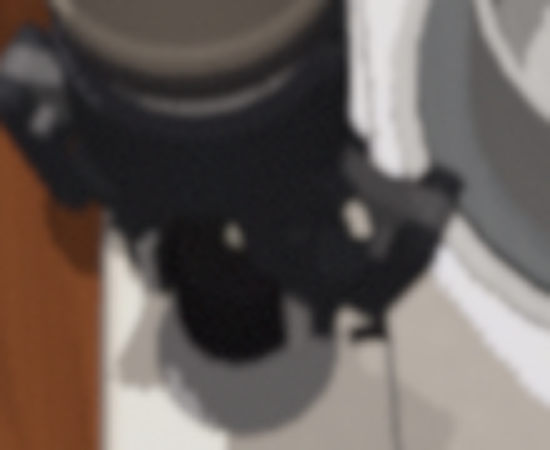

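```bash
python3 - <<'E'
from h import *
done=False
for y in (60,68,52):
    for dx,dy in [(0,0),(0,.0009),(-.0009,0),(.0009,0),(0,-.0009)]:
        go([.4393+dx,-.2947+dy,.1055],y,n=1); down(.083,6)
        if pos()[2]<.095: done=True; break
    if done or robot.current_time_s()>50: break
E
```

```text
down True [ 0.4394 -0.2945  0.0846] F [-0.1552  0.2841  6.1956] yaw 60.0 t 40.4
```

Engaged on the first try. Now I'll turn it to off, press, release and check.

```bash
python3 - <<'E'
from h import *
x,y0=.4394,-.2945
down(.081,10)
for y in (40,20,5,-6):
    robot.line_to([x,y0,float(pos()[2])],O(y),velocity=.05); robot.pause(.05)
    print(y,pos(),np.array(robot.current_contact_force()),np.array(robot.current_torque()))
down(.080,12)
fingers.gripper_to(.66); robot.pause(.1)
robot.line_to([x,y0,.20],velocity=.15); robot.line_to([x,y0,.30],velocity=.25)
robot.move_to([.45,.0,.35],O(60)); print(robot.current_time_s())
T=vision.grab_frame("top");S=vision.grab_frame("side")
for n,i in(("top6",T),("side6",S)): cv2.imwrite(f"pics/{n}.png",i[:,:,::-1])
up=lambda im,u,v,w,h,k:cv2.resize(im[v:v+h,u:u+w],None,fx=k,fy=k,interpolation=cv2.INTER_CUBIC)
cv2.imwrite("pics/z6.png",np.hstack([up(T,350,180,130,150,3),up(S,210,280,130,150,3)])[:,:,::-1])
E
```

```text
down True [ 0.4394 -0.2946  0.0847] F [-0.2155  0.5046  5.458 ] yaw 60.0 t 40.7
40 [ 0.44   -0.2946  0.0847] [ 1.7282 -0.2889  1.037 ] [-0.0563 -0.3203  0.0074]
20 [ 0.44   -0.2947  0.0847] [ 3.3947 -1.06   -0.3039] [-0.3124 -0.7607  0.0995]
5 [ 0.4401 -0.2949  0.0848] [ 4.9814 -3.3265 -1.3095] [-0.4867 -1.0285  0.007 ]
-6 [ 0.4401 -0.295   0.0848] [ 5.2158 -3.333  -2.0029] [-0.6048 -1.0981  0.0508]
down True [ 0.4403 -0.2951  0.0847] F [-0.8184  0.3251  4.9321] yaw -5.8 t 43.0
46.0Traceback (most recent call last):
  File "<stdin>", line 14, in <module>
    return _nx.concatenate(arrs, 1, dtype=dtype, casting=casting)
           ~~~~~~~~~~~~~~~^^^^^^^^^^^^^^^^^^^^^^^^^^^^^^^^^^^^^^^
ValueError: all the input array dimensions except for the concatenation axis must match exactly, but along dimension 0, the array at index 0 has size 450 and the array at index 1 has size 420
```

```bash
python3 - <<'E'
from h import *
f=lambda p:(p[:,0].min(),p[:,0].max(),p[:,1].min(),p[:,1].max())
print(np.round(f(proj("side",np.vstack([ring(.4395,-.2948,.063+a,r) for a,r in((0,.02),(.03,.02),(.038,.0175))]))),1))
T=cv2.imread("pics/top6.png");S=cv2.imread("pics/side6.png")
up=lambda im,u,v,w,h,k:cv2.resize(im[v:v+h,u:u+w],None,fx=k,fy=k,interpolation=cv2.INTER_CUBIC)
cv2.imwrite("pics/z6.png",np.hstack([up(T,350,200,130,140,3),up(S,210,280,130,140,3)]))
E
```

```text
[234.8 261.9 376.2 410.8]
```

View pics/z6.png

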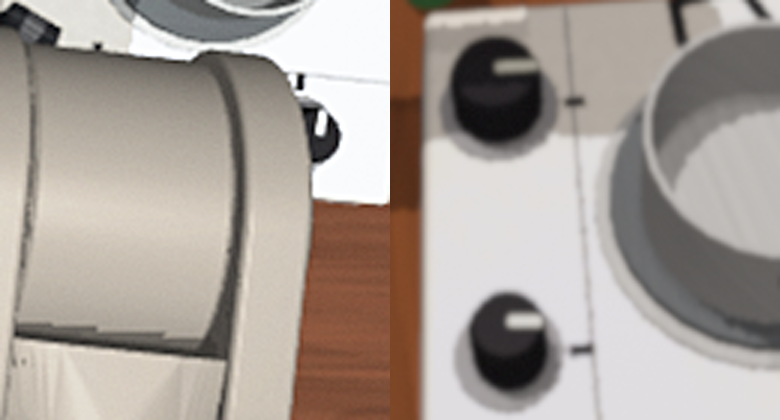

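Both knobs match the home model: the small knob spans rows 377–411 against a predicted 376–411. Both pointers aim at their marks and the pan is undisturbed.

```bash
python3 -c "
from station import workorder
print(workorder.close_job())"
```

```text
the job is handed in; nothing more can be done
None
```

I handed the job in at about 46 s of the 72 s; by the camera both knobs are fully home on their own shafts with pointers on the off marks, and I touched none of the bystanders, but the judge's verdict wasn't shown.

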